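Switch on the laminator at its safety dial

TASK

Switch the desk laminator on: turn its safety-locked dial clockwise until its pointer stands at the red mark, and leave the dial sprung out again. Somewhere on the way it meets a hidden safety stop, and only there can it be pushed in and turned on under the stop; feel for it, do not force the dial, and leave the things round the laminator where they stand.

Things in the scene. Friction and masses are not known exactly. Their poses are not given: they have to be found in the camera images.
- laminator: white desk laminator, 200 (x) x 280 (y) x 125 mm high, fixed on the desk. Origin: middle of its underside. Its front faces its own -x and carries a grey panel that slopes 35 degrees from level, up towards the back
- dial_foot (a point): point where the dial's axis meets the panel, 47 mm in front of and 50 mm to the right (-y) of the laminator's origin, 87 mm up; fixed. z: the dial's axis, square to the panel, up and to the front, 35 degrees from vertical; y: the laminator's y. With the dial at 0 the knob's axes are these. A white collar stands round the dial, 82 mm inside, 96 mm outside, 12 mm high
- knob: the black dial: a round skirt, 76 mm across, upper face 26 mm out from the panel at rest; on it a grip bar 14 mm wide, 64 mm long, 30 mm high (top 56 mm out), grasped across the 14 mm. Origin: on the axis, in the panel's face at rest, going in with the dial; z: the axis, outward. The bar lies at +0.75 rad from the knob's x axis towards its y; the white pointer line is on that end
- knob_grip (a point): point on the dial's axis inside the grip bar, 44 mm out from the panel and 18 mm above the skirt's upper face; moves in with the dial
- on_mark (a point): middle of the long red mark (on) on the panel beside the dial, 10 x 3 mm, 56 mm from the axis. A long white mark (off) lies 1.5 rad anticlockwise of it, two short white ones between
- dial (a joint): turning of the dial, rad, growing clockwise as seen facing the panel: 0 at the long white mark, 1.5 at the red one, end of travel 1.55; starts between 0 and 0.15. Turns easily (0.05 N m), stays where left. An unseen safety stop catches it somewhere between 0.45 and 0.85; 0.4 rad past that it can spring out again, and the stop keeps it from going back
- push (a joint): how far the dial is pushed in along its axis, m: 0 out, 0.010 fully in, at a hard bottom. The spring takes 6 N to start, 11 N fully in. Before the stop a hard track lets it in only 0.5 mm, save in the last 0.1 rad before the stop; pushed in 7 mm or more there it passes under the stop. More than 60 N on track or bottom, or 1.8 N m against the stop, counts as forcing it
- stapler: black stapler, 40 x 148 x 50 mm, loose, in front of the laminator; origin under its middle. To be left alone
- tape_roll: roll of beige tape lying flat, 106 mm across, 25 mm high, loose, beside the laminator (it and the mug may change sides); origin under its middle. To be left alone
- mug: orange mug, 81 mm across, 101 mm high, loose, beside the laminator, on either side; origin under its middle. To be left alone

How it is judged:
By the outcome, as a careful person would: the job done as asked, in the order asked, and still so for the second after the job is handed in, with the robot touching nothing.
It also fails if it takes over 54 s, if anything falls off the work surface, if the arm or the gripper's body presses on something with over 40 N, if the wrist force passes 120 N, or if a joint passes its speed limit or range.

ROBOT

A 7-joint arm with a two-finger parallel gripper is mounted at the origin on the work surface; the furniture and walls round the work are solid. World frame = base frame: x ahead of the robot, y to its left, z up, the work surface at z = 0. Lengths are in mm, angles in rad, forces in N, time in s.
With the tool pointing down it reaches from about 400 to 875 mm from the base axis. Payload 4.4 kg.
Tool frame: the origin (TCP) lies on the centre line of the jaws, within the pads' length; the fingertips stand 25 mm ahead of it and the grasp point (between the pads) lies 6 mm ahead of it; x points along the fingers, y is the direction in which the jaws open and shut, and the axes are right-handed (so a half turn about x gives the same grasp; the last joint's range is limited). The gripper opens to 85 mm and grips with 20 to 120 N. Pads are 22 mm wide; open, the fingers measure 114 mm over their backs; the gripper's body (76 mm by 85 mm) begins 54 mm behind the grasp point. The pads swing forward as they close: fully open they stand 13 mm farther back than shut.
Start: joints at [-1.223, 0.628, 0.038, 1.517, -0.027, 0.996, -0.02], TCP at [261.338, 595.164, 218.113] pointing down, gripper open.
Joint ranges: [-3.06, 3.06], [-0.37, 2.12], [-1.25, 1.32], [0.18, 2.47], [-1.1, 4.24], [0.23, 1.98], [-2.94, 2.94]. Speed limits (rad/s): [2.57, 2.57, 3.14, 3.14, 3.14, 3.14, 3.14].

INTERFACE

Orientations are given as [roll, pitch, yaw] about the fixed x, y, z axes, in that order (R = Rz(yaw) Ry(pitch) Rx(roll)).
In Python, from cell import * gives the robot as it stands. The module is installed in compiled form; this text tells all that it offers.
- The arm moves only by the tool jog_arm, never from a script. Its argument "series" is a list of rows, each a list of 3 entries, a list of its own where there are three numbers: the turn, a rotation vector about the tool's x, y, z in degrees, then the shift along the tool's x, y, z in mm, then the gripper's target within -1 to 1 (shut at 1, half-way at 0, fully open at -1). In form: [[[rx, ry, rz], [dx, dy, dz], hand], ...]. A call has 1 to 8 rows; each row shifts and turns the commanded pose from where the row before left it, along the tool's axes as they then stand; what a row does not reach is not made up. A row lasts 1/8 s, in which the tool goes at most 62.5 mm and 10.7 degrees, less where a joint would pass 70% of its speed; a pose out of reach is approached as far as the arm can. A call is refused whole if a number of a shift passes 62.5 or a number of a turn 10.7, either way. A call with a gripper value outside its range is refused whole. The fingers move at their own pace and stop on an object; the grip force is fixed at half the most. Time passes only in rows, so rows that do not move let the fingers close. It gives the time, the measured TCP pose, the force and the opening at its end, in the units of the state.
- read_state(): the state, without advancing time (a new reading comes with each control period).
- get_image(name): name is "side" or "top"; returns a dict with "img" (400x640x3 uint8, red, green, blue), "range_z" (400x640 float32, mm along the optical axis (not along the pixel's ray), 0 where there is no reading), "fovy" (degrees; the focal length in pixels is half the picture's height over the tangent of half this angle, whatever the lens; pixels are square), "cx", "cy" (the principal point, pixels), "k1" (the pictures are not rectified: a ray, as slopes to the right and down, at radius r is drawn at 1 + k1 r^2 times it, then the intrinsics apply), "cam_to_world" (4x4, takes a point from camera to world coordinates). Camera axes: x right, y up, looking along -z (the intrinsics and any distortion apply to the point x, -y, -z); pixel columns grow to the right and rows downward; lengths in mm; the calibration is good to about 2 mm. A picture is of the moment at which its call begins.
- finish_job(): hands the job in, once; it reports no verdict.
The state is a dict: "clock": time; "qpos": joint angles; "qd": joint speeds; "tau": joint torques, N m; "eef_pos": TCP position; "tool_rot": TCP orientation; "force": force on the tool from outside, world axes, zero at the start; "torque": the same for the moment, N m; "width": finger opening in mm.
Only numpy, scipy, OpenCV 4.12 (cv2) and the standard library are available. Lean on these libraries where they do the work, as an engineer would, in place of code of your own. Each camera call takes 0.05 s, during which the arm holds its last target. There are 200 camera calls.

## Working session

There is one attempt and no reset: what is moved stays moved. The work goes in short steps, Python scripts to look and compute and a tool call to move; the robot and the scene stay as the last step left them, time stands still between calls to the robot, and variables do not carry over. Pictures are saved under pics/ and viewed, about 8 in all and at most 12, crops included, and the job is handed in when it is done.

Besides the shell and the picture viewer there is one more tool, called in YAML: its name, and indented under it one key for each argument. jog_arm: Moves the arm, as the interface text tells. Its arguments: {"type":"object","properties":{"series":{"type":"array"}},"required":["series"]}

```bash
mkdir -p pics
cat > h.py <<'E'
from cell import *
import numpy as np, cv2
from scipy.spatial.transform import Rotation as R
def grab(n,tag):
    d=get_image(n); cv2.imwrite(f'pics/{tag}.png',d['img'][:,:,::-1]); np.savez(f'{tag}.npz',**d); return d
def pts(d):
    f=200/np.tan(np.radians(float(d['fovy']))/2)
    v,u=np.mgrid[0:400,0:640].astype(np.float64)
    a=(u-float(d['cx']))/f; b=(v-float(d['cy']))/f; x,y=a.copy(),b.copy()
    for _ in range(20):
        s=1+float(d['k1'])*(x*x+y*y); x,y=a/s,b/s
    z=d['range_z'].astype(float); T=np.array(d['cam_to_world'])
    P=np.stack([x*z,-y*z,-z],-1)@T[:3,:3].T+T[:3,3]; P[z<=0]=np.nan
    return P
E
python3 - <<'E'
from h import *
for n in('side','top'):
    d=grab(n,n+'0'); print(n,d['fovy'],d['k1'],np.round(d['cam_to_world'],3).tolist())
print(read_state())
E
```

```text
side 43.868362159527415 -0.07131669585803949 [[-0.987, 0.104, -0.12, 393.312], [-0.157, -0.549, 0.821, 740.802], [0.02, 0.829, 0.558, 656.914], [0.0, 0.0, 0.0, 1.0]]
top 43.73179399551202 0.016211993522037393 [[0.029, 0.987, -0.155, 347.464], [-1.0, 0.028, -0.008, -45.174], [-0.004, 0.155, 0.988, 1141.038], [0.0, 0.0, 0.0, 1.0]]
{'clock': 0.1, 'qpos': array([-1.22279761,  0.6292686 ,  0.03846664,  1.51824871, -0.02699382,
        0.99632742, -0.02003019]), 'qd': array([-4.20934399e-05, -2.34471958e-03, -3.99881838e-04, -2.60730623e-03,
       -5.31813656e-04,  1.01059055e-03,  6.38303711e-04]), 'tau': array([ 3.29659488e-03, -5.64534473e+01,  1.23068400e+00, -1.93974298e+01,
        1.13311195e-02,  5.44641138e-03,  5.30938919e-06]), 'eef_pos': array([261.10980859, 594.61216227, 217.27795862]), 'tool_rot': array([-1.54989572,  1.56906284, -1.96373852]), 'force': array([-0.06150417,  0.95914107,  0.06573687]), 'torque': array([-0.0268812 ,  0.02787716, -0.05265538]), 'width': 85.48170340637505}
```

View pics/top0.png

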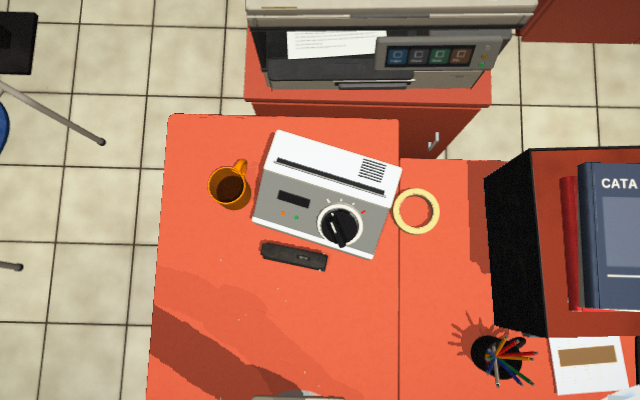

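View pics/side0.png

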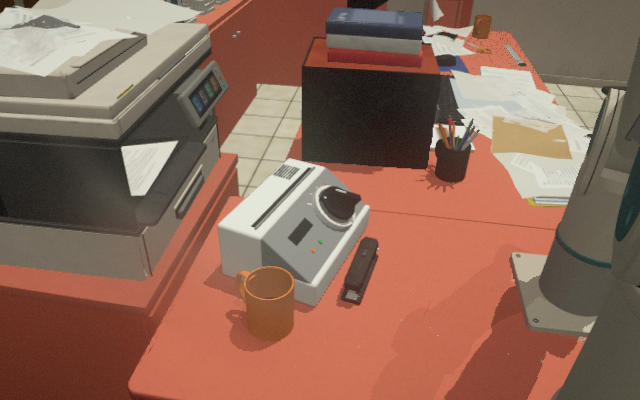

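The top view shows the laminator turned about 20°, with the dial at about (340,227), the red mark at about (362,211), the mug at (230,187), the tape at (416,211) and the stapler at (295,256). The side view shows the same layout, with the dial at about (338,205). Next I'll measure the panel plane, collar and bar from range data.

```bash
cat > meas.py <<'E'
from h import *
def meas(d,box):
    P=pts(d); im=d['img'].astype(int); u0,v0,u1,v1=box
    m=np.zeros((400,640),bool); m[v0:v1,u0:u1]=1; m&=~np.isnan(P[...,0])
    mx,mn=im.max(2),im.min(2)
    g=m&(mx-mn<20)&(mx>90)&(mx<185)&(P[...,2]>40)&(P[...,2]<125)
    Q=P[g]; n=None
    for k in range(6):
        c=Q.mean(0); n=np.linalg.svd(Q-c,full_matrices=False)[2][2]; n*=np.sign(n[2]); 
        Q=P[g]; Q=Q[abs((Q-c)@n)<(6 if k<3 else 3)]
    psi=np.arctan2(-n[1],-n[0])  # front dir horizontal = -x lam
    return P,im,m,n,c,len(Q),np.degrees(np.arccos(n[2])),psi
def frame(psi):
    y=np.array([-np.sin(psi),np.cos(psi),0]); a=np.radians(35); X=np.array([np.cos(psi),np.sin(psi),0])
    z=-np.sin(a)*X+np.cos(a)*np.array([0,0,1]); x=np.cross(y,z); return np.stack([x,y,z],1)
E
python3 - <<'E'
from meas import *
for n,b in(('top',(245,125,405,265)),('side',(215,155,375,305))):
    d=dict(np.load(n+'0.npz')); P,im,m,nn,c,k,t,psi=meas(d,b)
    psi=np.arctan2(nn[1],nn[0])+np.pi; psi=(psi+np.pi)%(2*np.pi)-np.pi
    print(n,k,'tilt',t,'yaw',psi,c)
    # top face of laminator: yaw from min-area rect
    tf=m&(abs(P[...,2]-125)<4); r=cv2.minAreaRect(P[tf][:,:2].astype(np.float32)); print(' top face',tf.sum(),r)
    F=frame(psi); L=(P-c)@F
    mn,mx=im.min(2),im.max(2)
    col=m&(mn>190)&(abs(L[...,2]-12)<4); cs=L[col][:,:2]
    A=np.c_[2*cs,np.ones(len(cs))]; s=np.linalg.lstsq(A,(cs**2).sum(1),rcond=None)[0]; print(' collar',len(cs),s[:2],np.sqrt(s[2]+s[0]**2+s[1]**2),'world',c+F@[s[0],s[1],0])
    bar=m&(mx<110)&(L[...,2]>51)&(L[...,2]<62); B=L[bar]; rr=cv2.minAreaRect(B[:,:2].astype(np.float32)); print(' bar',len(B),rr,np.median(B[:,2]),'dirs',)
    bc=B[:,:2].mean(0); v=np.linalg.svd(B[:,:2]-bc)[2][0]; print(' barang',np.arctan2(v[1],v[0]),'mean',c+F@[*bc,0])
    red=m&(im[...,0]>150)&(im[...,1]<90)&(abs(L[...,2])<4)&(P[...,2]>90); print(' red',red.sum(), (L[red].mean(0)[:2]-s[:2]) if red.any() else '')
print()
P=pts(dict(np.load('top0.npz')))
for nm,(u,v) in dict(mug=(213,190),tape=(416,192),tapeL=(396,211),st1=(270,250),st2=(318,263)).items(): print(nm,P[v,u])
E
```

```text
top 4033 tilt 34.86887141721109 yaw -0.2831936003958706 [502.41583445 -24.19168146  93.78999596]
 top face 5960 ((536.326416015625, -45.07574462890625), (278.7949523925781, 196.05810546875), 73.67937469482422)
 collar 296 [-13.41889936 -60.2847253 ] 46.07865311718703 world [475.01658743 -79.00368784  86.09323149]
 bar 167 ((-11.068193435668945, -61.4101448059082), (64.48410034179688, 14.557331085205078), 36.577972412109375) 55.34710311440368 dirs
 barang -2.4746208972408965 mean [476.47690558 -81.43219514  87.55017616]
 red 5 [ 42.21238894 -39.00186895]
side 2095 tilt 29.89303156724365 yaw -0.3734419614751996 [498.10407731   9.68478343  86.19330981]
 top face 4164 ((535.594970703125, -41.84901428222656), (280.31976318359375, 198.7960662841797), 73.46429443359375)
 collar 117 [-6.48150826  3.90749452] 81.75107220747071 world [494.58621263  15.25992832  82.4756694 ]
 bar 75 ((12.121841430664062, -89.18562316894531), (58.68843460083008, 13.50710391998291), 38.30781173706055) 52.03204976925441 dirs
 barang -2.4349768503224123 mean [475.35042241 -77.300731    93.57969317]
 red 0 

mug [543.96778388 201.43141349  56.22920902]
tape [ 558.28973339 -253.60006849   23.49550689]
tapeL [ 513.22779514 -208.31910507   23.99634787]
st1 [415.58211667  70.26139643  48.14929244]
st2 [390.32558988 -35.58920311  47.94315305]
```

```bash
cat > go.py <<'E'
from meas import *
import sys
foot=np.array([476.2,-79.3,87.]); F=frame(-0.286)
def goal(out,dial,s):   # grasp point 'out' mm from panel
    ph=.75-dial; tx=-F[:,2]; ty=s*(F@[-np.sin(ph),np.cos(ph),0]); 
    return foot+F[:,2]*(out+6), np.stack([tx,ty,np.cross(tx,ty)],1)
def show(out,dial,s):
    st=read_state(); Rt=R.from_euler('xyz',st['tool_rot']).as_matrix(); p,G=goal(out,dial,s)
    print('s',s,'goal',p.round(1),'shift',(Rt.T@(p-st['eef_pos'])).round(1),'after turn',(G.T@(p-st['eef_pos'])).round(1),'turn',np.degrees(R.from_matrix(Rt.T@G).as_rotvec()).round(1))
if __name__=='__main__':
    o,a=map(float,sys.argv[1:3]); 
    for s in (1,-1): show(o,a,s)
    st=read_state(); Rt=R.from_euler('xyz',st['tool_rot']).as_matrix()
    print(st['clock'],st['qpos'].round(3),st['eef_pos'].round(1),'\n',Rt.round(2).tolist(),'F,T tool',(Rt.T@st['force']).round(1),(Rt.T@st['torque']).round(2),'w',round(st['width'],1))
    D=F.T@(st['eef_pos']+6*Rt[:,0]-foot); print('grasp pt in foot frame',D.round(1),'bar-equivalent dial',[round(.75-np.arctan2(*(F.T@(k*Rt[:,2]))[[1,0]]),3) for k in(1,-1)])
E
python3 go.py 130 0.09
```

```text
s 1 goal [401.4 -57.3 198.4] shift [  19.8 -540.4  390.6] after turn [ 198.1 -616.1 -161.7] turn [-43.7 -34.7  -9.3]
s -1 goal [401.4 -57.3 198.4] shift [  19.8 -540.4  390.6] after turn [198.1 616.1 161.7] turn [129.7 -11.5  42.8]
0.1 [-1.223  0.629  0.038  1.518 -0.027  0.996 -0.02 ] [261.1 594.6 217.3] 
 [[-0.0, 0.4, 0.92], [-0.0, 0.92, -0.4], [-1.0, -0.0, 0.0]] F,T tool [-0.1  0.9 -0.4] [ 0.05  0.01 -0.04] w 85.5
grasp pt in foot frame [-253.5  585.8  329.2] bar-equivalent dial [np.float64(0.906), np.float64(-2.236)]
```

jog_arm:
  series:
    - [[0,0,0],[0,-35,27],-1]
    - [[0,0,0],[0,-35,27],-1]
    - [[0,0,0],[0,-35,27],-1]
    - [[0,0,0],[0,-35,27],-1]
    - [[0,0,0],[0,-35,27],-1]
    - [[0,0,0],[0,-35,27],-1]
    - [[0,0,0],[0,-35,27],-1]
    - [[0,0,0],[0,-35,27],-1]

```text
clock: 1.1
eef_pos: [346.6, 250.4, 218.0]
tool_rot: [-1.736, 1.571, -2.15]
force: [0.6, -0.1, 0.0]
width: 85.6
```

jog_arm:
  series:
    - [[0,0,0],[0,-35,27],-1]
    - [[0,0,0],[0,-35,27],-1]
    - [[0,0,0],[0,-35,27],-1]
    - [[0,0,0],[0,-35,27],-1]
    - [[0,0,0],[0,-35,27],-1]
    - [[0,0,0],[0,-35,27],-1]
    - [[0,0,0],[0,-35,27],-1]
    - [[0,0,0],[0,0,0],-1]

```text
clock: 2.1
eef_pos: [421.4, -51.8, 218.0]
tool_rot: [-0.939, 1.569, -1.359]
force: [-0.5, 0.7, -1.4]
width: 85.3
```

```bash
python3 go.py 95 0.09
```

```text
s 1 goal [420.6 -63.  169.7] shift [ 48.3 -10.5   3.8] after turn [ 40.9   7.1 -27. ] turn [-44.  -34.7  -9.2]
s -1 goal [420.6 -63.  169.7] shift [ 48.3 -10.5   3.8] after turn [40.9 -7.1 27. ] turn [129.4 -11.4  42.7]
2.1 [-0.068  0.315  0.16   2.113 -0.073  0.719  1.289] [421.4 -51.8 218. ] 
 [[0.0, 0.41, 0.91], [-0.0, 0.91, -0.41], [-1.0, -0.0, 0.0]] F,T tool [ 1.4  0.4 -0.7] [ 0.03 -0.    0.02] w 85.3
grasp pt in foot frame [ 22.3  10.9 137. ] bar-equivalent dial [np.float64(0.914), np.float64(-2.228)]
```

jog_arm:
  series:
    - [[-7.3,-5.8,-1.5],[0,0,0],-1]
    - [[-7.3,-5.8,-1.5],[0,0,0],-1]
    - [[-7.3,-5.8,-1.5],[0,0,0],-1]
    - [[-7.3,-5.8,-1.5],[0,0,0],-1]
    - [[-7.3,-5.8,-1.5],[0,0,0],-1]
    - [[-7.3,-5.8,-1.5],[0,0,0],-1]
    - [[0,0,0],[0,0,0],-1]

```text
clock: 2.98
eef_pos: [435.5, -60.2, 228.9]
tool_rot: [-0.615, 1.101, -0.431]
force: [-1.7, 0.2, -0.5]
width: 85.4
```

```bash
python3 go.py 75 0.09
```

```text
s 1 goal [431.6 -66.2 153.4] shift [ 66.9  14.5 -32.7] after turn [ 60.7  22.2 -39.7] turn [-9.7 -9.  -1.4]
s -1 goal [431.6 -66.2 153.4] shift [ 66.9  14.5 -32.7] after turn [ 60.7 -22.2  39.7] turn [169.8  -2.   13.4]
2.975 [-0.211  0.178  0.099  2.459  1.163  0.241  0.531] [435.5 -60.2 228.9] 
 [[0.41, -0.13, 0.9], [-0.19, 0.96, 0.22], [-0.89, -0.26, 0.37]] F,T tool [-0.3  0.5 -1.7] [-0.    0.42  0.3 ] w 85.4
grasp pt in foot frame [ 44.1   6.4 135.8] bar-equivalent dial [np.float64(0.258), np.float64(3.4)]
```

jog_arm:
  series:
    - [[0,0,0],[20,5,-10],-1]
    - [[0,0,0],[20,5,-10],-1]
    - [[-3,-3,-0.5],[5,5,-10],-1]
    - [[-3,-3,-0.5],[0,0,0],-1]
    - [[-3,-3,-0.5],[0,0,0],-1]
    - [[0,0,0],[0,0,0],-1]

```text
clock: 3.72
eef_pos: [431.8, -64.6, 167.3]
tool_rot: [-0.894, 1.146, -0.59]
force: [0.1, -0.2, -1.0]
width: 85.4
```

```bash
python3 go.py 80 0.09
```

```text
s 1 goal [428.9 -65.4 157.4] shift [ 8.2  3.2 -5.4] after turn [ 6.6  3.5 -7.1] turn [ -1.8 -13.6  -1.3]
s -1 goal [428.9 -65.4 157.4] shift [ 8.2  3.2 -5.4] after turn [ 6.6 -3.5  7.1] turn [176.9  -1.9  21.1]
3.725 [ 0.611  0.526 -1.079  2.466  1.49   0.797  0.209] [431.8 -64.6 167.3] 
 [[0.34, -0.24, 0.91], [-0.23, 0.92, 0.33], [-0.91, -0.32, 0.26]] F,T tool [ 0.9  0.1 -0.3] [0.04 0.33 0.36] w 85.4
grasp pt in foot frame [ 6.6  0.8 86.8] bar-equivalent dial [np.float64(0.12), np.float64(3.262)]
```

jog_arm:
  series:
    - [[0,-3,0],[5,1,-2],-1]
    - [[0,-3,0],[5,1,-2],-1]
    - [[0,-3,0],[5,1,-2],-1]
    - [[-1,-3,-1],[5,0,-1],-1]
    - [[-1,-2,0],[0,0,0],-1]
    - [[0,0,0],[0,0,0],-1]

```text
clock: 4.47
eef_pos: [494.9, -70.4, 177.8]
tool_rot: [-0.695, 1.015, -0.321]
force: [-0.5, -0.2, -0.3]
width: 85.3
```

```bash
python3 go.py 65 0.09
```

```text
s 1 goal [437.1 -67.8 145.2] shift [ -1.7  29.1 -59.7] after turn [ -5.5  28.7 -59.6] turn [ 0.3 -3.2 -1.1]
s -1 goal [437.1 -67.8 145.2] shift [ -1.7  29.1 -59.7] after turn [ -5.5 -28.7  59.6] turn [-179.6    1.7   -5. ]
4.475 [ 0.763  0.655 -1.237  2.466  1.77   0.908  0.135] [494.9 -70.4 177.8] 
 [[0.5, -0.27, 0.82], [-0.17, 0.9, 0.4], [-0.85, -0.34, 0.41]] F,T tool [ 0.1  0.  -0.6] [-0.03  0.43  0.31] w 85.3
grasp pt in foot frame [64.4 13.7 59.5] bar-equivalent dial [np.float64(0.084), np.float64(3.226)]
```

```bash
cat > fk.py <<'E'
import numpy as np, itertools
from scipy.optimize import least_squares
from scipy.spatial.transform import Rotation as R
D=[([-1.22279761,.6292686,.03846664,1.51824871,-.02699382,.99632742,-.02003019],[261.11,594.61,217.28],[-1.54989572,1.56906284,-1.96373852]),
([-.068,.315,.16,2.113,-.073,.719,1.289],[421.4,-51.8,218.],[-.939,1.569,-1.359]),
([-.211,.178,.099,2.459,1.163,.241,.531],[435.5,-60.2,228.9],[-.615,1.101,-.431]),
([.611,.526,-1.079,2.466,1.49,.797,.209],[431.8,-64.6,167.3],[-.894,1.146,-.59]),
([.763,.655,-1.237,2.466,1.77,.908,.135],[494.9,-70.4,177.8],[-.695,1.015,-.321])]
RZ=lambda a:R.from_euler('z',a); RY=lambda a:R.from_euler('y',a)
def fk(q,g,prm,s4=1,s6=1):
    h,L1,e,L2,w,L3,f,e2=prm; s=-1
    A=RZ(s*q[0]); p=np.array([0,0,h]); p=p+A.apply([f,0,0])
    A=A*RY(q[1])*RZ(g[0]*q[2]); p=p+A.apply([e,0,L1])
    A=A*RY(q[3]); p=p+A.apply([e2,0,0]); A=A*RZ(g[1]*q[4]); p=p+A.apply([0,0,L2])
    A=A*RY(q[5]); p=p+A.apply([w,0,0]); A=A*RZ(g[2]*q[6]); p=p+A.apply([0,0,L3])
    return p,A
E
python3 - <<'E'
from fk import *
for g in itertools.product((1,-1),repeat=3):
    Cs=[fk(q,g,[0]*8)[1].inv()*R.from_euler('xyz',r) for q,_,r in D]
    m=R.concatenate(Cs).mean(); e=max((m.inv()*c).magnitude() for c in Cs)
    print(g,round(e,3),m.as_matrix().round(2).tolist() if e<.1 else '')
    if e<.1:
        f=lambda x:np.concatenate([fk(q,g,x)[0]-p for q,p,_ in D])
        s=least_squares(lambda x:np.r_[f(x),.01*x[[2,4,6,7]]],[300,420,0,380,0,200,0,0]); print(s.x.round(1),f(s.x).round(1))
E
```

```text
(1, 1, 1) 2.805 
(1, 1, -1) 2.895 
(1, -1, 1) 1.643 
(1, -1, -1) 1.867 
(-1, 1, 1) 2.879 
(-1, 1, -1) 2.608 
(-1, -1, 1) 1.898 
(-1, -1, -1) 0.001 [[-0.0, -1.0, -0.0], [-0.0, 0.0, -1.0], [1.0, -0.0, -0.0]]
[346.3 567.2 -12.1 411.9  21.4 364.    8.6   6. ] [-25.2  13.7   1.3  -6.3  30.1  -6.6  -4.8   8.5  -9.1   2.7   3.4   5.1
   6.1   2.7   9.3]
```

```bash
cat >> fk.py <<'E'
C=R.from_matrix([[0,-1,0],[0,0,-1],[1,0,0]])
def fk2(q,x):   # h,f,y1,L1,y2,L2,y3,L3 and small x offsets e,w
    h,f,y1,L1,y2,L2,y3,L3,e,w=x
    A=RZ(-q[0]); p=np.array([0,0,h])+A.apply([f,y1,0])
    A=A*RY(q[1])*RZ(-q[2]); p=p+A.apply([e,y2,L1])
    A=A*RY(q[3])*RZ(-q[4]); p=p+A.apply([0,y3,L2])
    A=A*RY(q[5])*RZ(-q[6]); p=p+A.apply([0,0,L3]); 
    p=p+(A*RZ(q[6])).apply([w,0,0]); return p,A*C
def fit(w=.02):
    f=lambda x:np.concatenate([fk2(q,x)[0]-p for q,p,_ in D])
    s=least_squares(lambda x:np.r_[f(x),w*x[[1,2,4,6,8,9]]],[300,0,0,420,0,380,0,200,0,0]); return s.x,f(s.x)
E
python3 - <<'E'
from fk import *
for w in(.3,.03,.003):
    x,r=fit(w); print(x.round(1),r.round(1))
E
```

```text
[ 3.341e+02  5.000e-01 -1.170e+01  5.599e+02 -1.490e+01  3.829e+02
 -1.300e+00  3.618e+02 -8.000e-01  7.000e-01] [-0.1  0.4 -0.1 -0.4  0.2 -0.5 -0.1  0.4 -0.3  0.1  0.3  0.3  0.1 -0.2
  0.7]
[ 3.370e+02  4.000e-01 -1.150e+01  5.582e+02 -1.630e+01  3.819e+02
 -2.000e-01  3.631e+02  2.000e-01 -1.000e-01] [-0.1 -0.   0.1  0.1 -0.1 -0.1 -0.  -0.  -0.  -0.1  0.2 -0.1  0.1 -0.2
  0.1]
[ 3.371e+02  4.000e-01 -1.150e+01  5.582e+02 -1.630e+01  3.819e+02
 -1.000e-01  3.631e+02  3.000e-01 -1.000e-01] [-0.1 -0.   0.1  0.1 -0.1 -0.1 -0.  -0.  -0.  -0.1  0.2 -0.1  0.1 -0.2
  0.1]
```

```bash
cat > ik.py <<'E'
from fk import *
from go import goal
X,_=fit(.03)
lo=np.array([-3.06,-.37,-1.25,.18,-1.1,.23,-2.94]);hi=np.array([3.06,2.12,1.32,2.47,4.24,1.98,2.94])
def ik(p,G,q0,reg=0):
    G=R.from_matrix(G)
    def f(q):
        a,A=fk2(q,X); return np.r_[(a-p)/100,(A.inv()*G).as_rotvec()*3,reg*(q-q0)]
    s=least_squares(f,np.clip(q0,lo+.01,hi-.01),bounds=(lo,hi),max_nfev=60); r=f(s.x); return s.x,np.linalg.norm(r[:6])
E
cat > t.py <<'E'
from ik import *
rng=np.random.default_rng(0)
for out in(47,85):
  for s in(1,-1):
    for d in(.09,.8,1.5):
      p,G=goal(out,d,s); S=[]
      for k in range(25):
        q,e=ik(p,G,rng.uniform(lo,hi))
        if e<3e-3: S.append((min(np.r_[q-lo,hi-q]),q))
      S.sort(key=lambda t:-t[0]); print(out,s,d,len(S),*[(round(m,2),q.round(2).tolist()) for m,q in S[:2]])
E
python3 t.py
```

```text
47 1 0.09 0
47 1 0.8 0
47 1 1.5 0
47 -1 0.09 0
47 -1 0.8 0
47 -1 1.5 0
85 1 0.09 0
85 1 0.8 0
85 1 1.5 0
85 -1 0.09 0
85 -1 0.8 0
85 -1 1.5 0
```

```bash
cat > t.py <<'E'
from ik import *
import go
def tgoal(out,dial,s,t,psi=0):
    p,G=goal(out,dial,s); gp=p+6*G[:,0]   # grasp pt on axis
    ph=.75-dial; b=go.F@[np.cos(ph),np.sin(ph),0]; tx=np.cos(t)*G[:,0]-np.sin(t)*b
    ty=G[:,1]; G2=np.stack([tx,ty,np.cross(tx,ty)],1); return gp-6*tx,G2
if __name__=='__main__':
  rng=np.random.default_rng(0)
  for t in(0,.2,.35,.5,.61):
    for s in(1,-1):
      for d in(.09,.5,.8,1.2,1.5):
        p,G=tgoal(47,d,s,t); S=[]; E=[]
        for k in range(20):
          q,e=ik(p,G,rng.uniform(lo,hi)); E.append(e)
          if e<3e-3: S.append((min(np.r_[q-lo,hi-q]),q))
        S.sort(key=lambda t:-t[0]); print(t,s,d,len(S),round(min(E),3),*[(round(m,2),q.round(2).tolist()) for m,q in S[:1]])
E
python3 t.py
```

```text
0 1 0.09 0 0.525
0 1 0.5 0 0.525
0 1 0.8 0 0.525
0 1 1.2 0 0.525
0 1 1.5 0 0.525
0 -1 0.09 0 0.532
0 -1 0.5 0 0.525
0 -1 0.8 0 0.525
0 -1 1.2 0 0.525
0 -1 1.5 0 0.525
0.2 1 0.09 0 0.088
0.2 1 0.5 0 0.056
0.2 1 0.8 0 0.069
0.2 1 1.2 0 0.136
0.2 1 1.5 0 0.219
0.2 -1 0.09 0 0.14
0.2 -1 0.5 0 0.056
0.2 -1 0.8 0 0.069
0.2 -1 1.2 0 0.136
0.2 -1 1.5 0 0.219
0.35 1 0.09 9 0.0 (np.float64(0.1), [0.38, 0.58, -0.8, 2.37, 1.41, 0.77, 0.3])
0.35 1 0.5 11 0.0 (np.float64(0.12), [0.69, 0.66, -1.08, 2.35, 1.38, 0.79, 0.08])
0.35 1 0.8 9 0.0 (np.float64(0.11), [0.73, 0.59, -0.97, 2.36, 1.37, 0.57, -0.09])
0.35 1 1.2 6 0.0 (np.float64(0.07), [0.88, 0.61, -1.0, 2.4, 1.52, 0.43, -0.5])
0.35 1 1.5 9 0.0 (np.float64(0.02), [0.98, 0.65, -1.03, 2.45, 1.82, 0.37, -1.0])
0.35 -1 0.09 6 0.0 (np.float64(0.09), [0.1, 0.49, -0.38, 2.38, 1.39, 0.53, -2.8])
0.35 -1 0.5 10 0.0 (np.float64(0.05), [0.12, 0.45, -0.21, 2.36, 1.19, 0.28, -2.84])
0.35 -1 0.8 0 0.028
0.35 -1 1.2 5 0.0 (np.float64(0.07), [0.92, 0.65, -1.08, 2.4, 1.52, 0.48, 2.65])
0.35 -1 1.5 8 0.0 (np.float64(0.02), [1.07, 0.75, -1.22, 2.45, 1.71, 0.53, 2.
[... 936 characters left out ...]
, 0.63, -0.83, 2.11, 0.84, 0.83, 0.64])
0.61 1 0.8 10 0.0 (np.float64(0.35), [0.68, 0.62, -0.83, 2.12, 0.7, 0.69, 0.63])
0.61 1 1.2 13 0.0 (np.float64(0.28), [0.94, 0.68, -0.97, 2.17, 0.63, 0.53, 0.49])
0.61 1 1.5 10 0.0 (np.float64(0.17), [0.6, 0.53, -0.24, 2.26, -0.83, 0.4, 1.83])
0.61 -1 0.09 13 0.0 (np.float64(0.34), [0.37, 0.68, -0.85, 2.13, 1.04, 1.04, -2.5])
0.61 -1 0.5 10 0.0 (np.float64(0.36), [0.57, 0.65, -0.88, 2.11, 0.87, 0.86, -2.53])
0.61 -1 0.8 9 0.0 (np.float64(0.35), [0.65, 0.6, -0.78, 2.12, 0.65, 0.66, -2.47])
0.61 -1 1.2 9 0.0 (np.float64(0.29), [0.94, 0.68, -0.96, 2.17, 0.62, 0.53, -2.65])
0.61 -1 1.5 10 0.0 (np.float64(0.2), [0.55, 0.53, -0.17, 2.26, -0.89, 0.43, -1.24])
```

```bash
cat > st.py <<'E'
from t import *
from h import *
import sys
def rel(out,dial,t=.5):
    st=read_state(); Rt=R.from_euler('xyz',st['tool_rot']).as_matrix(); p,G=tgoal(out,dial,1,t)
    print('shift now',(Rt.T@(p-st['eef_pos'])).round(1),'after turn',(G.T@(p-st['eef_pos'])).round(1),'turn',np.degrees(R.from_matrix(Rt.T@G).as_rotvec()).round(1))
def stat():
    st=read_state(); Rt=R.from_euler('xyz',st['tool_rot']).as_matrix(); F=go.F
    gp=st['eef_pos']+6*Rt[:,0]; D=F.T@(gp-go.foot); ty=F.T@Rt[:,1]
    print('t',round(st['clock'],2),'q',st['qpos'].round(2),'w',round(st['width'],1))
    print('grasp in foot',D.round(1),'dial',round(.75-np.arctan2(-ty[0],ty[1]),3),'F foot',(F.T@st['force']).round(1),'M about axis at foot (cw+)',round(-float(F[:,2]@(st['torque']+np.cross((st['eef_pos']-go.foot)/1000,st['force']))),2),round(-float(F[:,2]@st['torque']),2))
if __name__=='__main__':
    stat(); rel(*map(float,sys.argv[1:]))
E
python3 st.py 95 .09
```

```text
t 4.47 q [ 0.76  0.66 -1.24  2.47  1.77  0.91  0.13] w 85.3
grasp in foot [64.4 13.7 59.5] dial 0.085 F foot [-0.5 -0.4 -0. ] M about axis at foot (cw+) -0.0 -0.02
shift now [-31.1  29.7 -58.4] after turn [ -3.3  28.7 -66.5] turn [ 0.6 25.5 -1. ]
```

jog_arm:
  series:
    - [[0,0,0],[-15,0,0],-1]
    - [[0,4,0],[-15,0,0],-1]
    - [[0,5,0],[0,0,0],-1]
    - [[0,5,0],[0,0,0],-1]
    - [[0,5,0],[0,0,0],-1]
    - [[0,5,-1],[0,0,0],-1]
    - [[0,0,0],[0,0,0],-1]

```text
clock: 5.35
eef_pos: [482.4, -62.8, 204.4]
tool_rot: [-1.485, 1.211, -1.186]
force: [0.2, 0.9, 0.2]
width: 85.1
```

```bash
python3 st.py 95 .09
```

```text
t 5.35 q [ 0.56  0.61 -1.12  2.11  1.06  1.12  0.7 ] w 85.1
grasp in foot [66.3 15.9 90.1] dial 0.08 F foot [0.1 0.9 0.2] M about axis at foot (cw+) 0.09 0.16
shift now [ 23.7  28.7 -57.1] after turn [ 25.5  28.1 -56.7] turn [ 0.7  1.8 -0.1]
```

jog_arm:
  series:
    - [[0,0.5,0],[4,7,-14],-1]
    - [[0,0.5,0],[6,7,-14],-1]
    - [[0.5,0.5,0],[6,7,-14],-1]
    - [[0,0.3,0],[6,7,-14],-1]
    - [[0,0,0],[0,0,0],-1]

```text
clock: 5.98
eef_pos: [420.9, -64.0, 172.6]
tool_rot: [-1.569, 1.211, -1.283]
force: [0.4, -0.7, 0.5]
width: 85.5
```

Run:
```python
from st import *
stat(); rel(95,.09); rel(50,.09)
d=grab('side','side1'); cv2.imwrite('pics/side1c.png',cv2.resize(d['img'][100:320,200:470,::-1],None,fx=2.9,fy=2.6))
```

```text
t 5.97 q [ 0.53  0.61 -1.11  2.26  1.09  1.07  0.54] w 85.5
grasp in foot [-0.2 -2.7 97.8] dial 0.085 F foot [ 0.7 -0.6  0.1] M about axis at foot (cw+) 0.19 0.19
shift now [1.6 2.  2.9] after turn [1.6 2.  2.9] turn [ 0.3 -0.2  0. ]
shift now [41.   1.9 24.6] after turn [41.1  2.  24.5] turn [ 0.3 -0.2  0. ]
```

View pics/side1c.png

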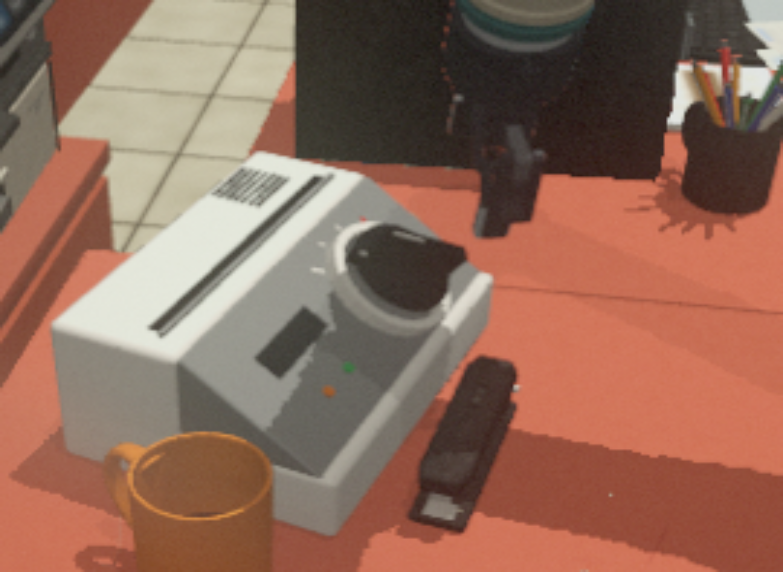

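jog_arm:
  series:
    - [[0,0,0],[8,0.5,5],-1]
    - [[0,0,0],[8,0.5,5],-1]
    - [[0,0,0],[8,0.5,4],-1]
    - [[0,0,0],[8,0.5,5],-1]
    - [[0,0,0],[7,0,4.5],-1]
    - [[0,0,0],[0,0,0],-1]

```text
clock: 6.78
eef_pos: [449.3, -67.7, 135.5]
tool_rot: [-1.563, 1.212, -1.278]
force: [0.4, 0.2, -0.2]
width: 85.4
```

Run:
```python
from st import *
stat(); rel(51,.09)
d=grab('side','side2'); cv2.imwrite('pics/side2c.png',cv2.resize(d['img'][130:290,270:430,::-1],None,fx=3.6,fy=3.6))
```

```text
t 6.78 q [ 0.49  0.71 -1.04  2.23  1.19  1.07  0.49] w 85.4
grasp in foot [ 1.7  1.7 51.1] dial 0.087 F foot [ 0.2  0.3 -0.4] M about axis at foot (cw+) 0.22 0.22
shift now [ 1.3 -0.3 -2.1] after turn [ 1.3 -0.3 -2.1] turn [ 0.2 -0.1 -0. ]
```

View pics/side2c.png

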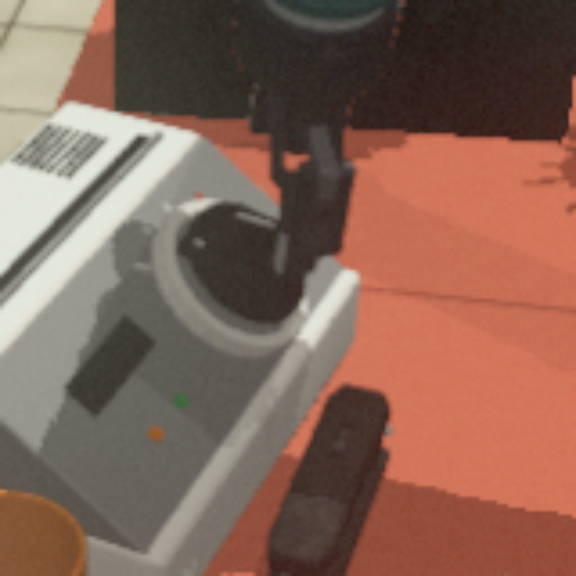

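jog_arm:
  series:
    - [[0,0,0],[1,0,-1.5],0]
    - [[0,0,0],[0,0,0],0.4]
    - [[0,0,0],[0,0,0],0.6]
    - [[0,0,0],[0,0,0],1]
    - [[0,0,0],[0,0,0],1]
    - [[0,0,0],[0,0,0],1]

```text
clock: 7.58
eef_pos: [448.0, -68.5, 135.2]
tool_rot: [-1.56, 1.211, -1.276]
force: [0.5, -0.6, -1.0]
width: 0.2
```

Run:
```python
from st import *
stat(); rel(51,.09)
```

```text
t 7.58 q [ 0.49  0.71 -1.04  2.23  1.2   1.07  0.48] w 0.2
grasp in foot [ 0.7  0.6 51.5] dial 0.087 F foot [-0.1 -0.4 -1.2] M about axis at foot (cw+) 0.17 0.17
shift now [ 0.9 -0.1 -0.6] after turn [ 0.9 -0.1 -0.6] turn [ 0.2 -0.   0. ]
```

Run:
```python
from st import *
d=grab('top','top3'); e=grab('side','side3')
a=cv2.resize(d['img'][130:280,240:420,::-1],(480,400),interpolation=2); b=cv2.resize(e['img'][150:260,290:400,::-1],(400,400),interpolation=2)
cv2.imwrite('pics/c3.png',np.hstack([a,b])[:,:800])
# project expected points
def proj(d,p):
    T=np.array(d['cam_to_world']); c=T[:3,:3].T@(p-T[:3,3]); x,y=c[0]/-c[2],-c[1]/-c[2]; s=1+float(d['k1'])*(x*x+y*y); f=200/np.tan(np.radians(float(d['fovy']))/2)
    return np.round([x*s*f+float(d['cx']),y*s*f+float(d['cy'])],1)
st=read_state(); Rt=R.from_euler('xyz',st['tool_rot']).as_matrix()
for n,p in dict(tip=st['eef_pos']+25*Rt[:,0],grasp=st['eef_pos']+6*Rt[:,0],back=st['eef_pos']-48*Rt[:,0],foot=go.foot,kg=go.foot+44*go.F[:,2]).items(): print(n,p.round(1),proj(d,p),proj(e,p))
```

```text
tip [450.5 -76.9 111.7] [338.6 233.1] [345.1 200.5]
grasp [448.5 -70.5 129.5] [335.7 233.1] [346.2 194.8]
back [443.  -52.3 180.1] [326.9 233.1] [349.7 177.6]
foot [476.2 -79.3  87. ] [339.6 222.3] [331.9 208.7]
kg [452.  -72.2 123. ] [336.5 231.8] [344.4 196.9]
```

View pics/c3.png

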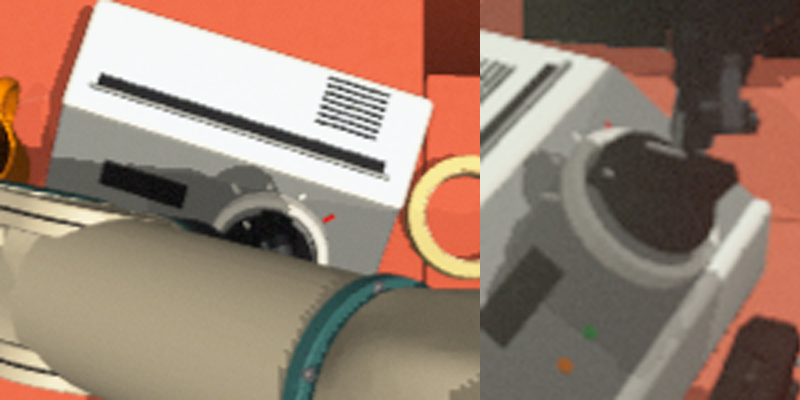

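Run:
```python
from st import *
e=dict(np.load('side3.npz')); P=pts(e); st=read_state(); Rt=R.from_euler('xyz',st['tool_rot']).as_matrix()
for v in range(158,204,4):
    print(v,[(u,*((P[v,u]-st['eef_pos'])@Rt).round(0).astype(int).tolist(),*((P[v,u]-go.foot)@go.F).round(0).astype(int).tolist()) for u in range(338,372,6) if P[v,u,1]>-200])
```

```text
158 [(344, -99, -5, 16, 55, 36, 136), (350, -123, 16, 11, 48, 57, 159), (356, -146, 35, 7, 41, 77, 181), (362, -148, 38, -2, 34, 75, 188)]
162 [(344, -87, -6, 14, 49, 31, 126), (350, -117, 20, 11, 43, 58, 154), (356, -137, 37, 6, 36, 75, 174), (362, -137, 37, -4, 29, 70, 179)]
166 [(344, -91, 7, 17, 45, 43, 128), (350, -109, 22, 11, 38, 58, 147), (356, -131, 41, 6, 32, 76, 169), (362, -127, 38, -5, 24, 67, 171)]
170 [(344, -84, 10, 17, 40, 44, 123), (350, -99, 23, 9, 33, 55, 139), (356, -121, 41, 5, 27, 73, 161), (362, -122, 43, -5, 19, 69, 167)]
174 [(344, -52, -6, 10, 33, 19, 98), (350, -77, 14, 5, 27, 39, 122), (356, -112, 42, 4, 22, 70, 153)]
178 [(338, 62, -85, -2, 31, -84, 3), (344, -48, 0, 11, 28, 22, 94), (350, -68, 17, 5, 22, 38, 114), (356, -107, 47, 4, 17, 73, 149), (362, -103, 45, -8, 9, 63, 151)]
182 [(338, 63, -76, 0, 25, -76, 1), (344, -40, 3, 10, 23, 22, 87), (350, -92, 44, 12, 19, 71, 132), (356, -106, 55, 5, 12, 80, 147), (362, -108, 58, -5, 5, 77, 154)]
186 [(338, 64, -66, 1, 20, -68, 0), (344, -29, 4, 9, 17, 19, 77), (350, -84, 47, 11, 14, 70, 125), (356, -104, 62, 6, 8, 85, 145), (362, -100, 60, -5, 0, 76, 147)]
190 [(338, -13, 1, 18, 20, 17, 59), (344, -19, 6, 8, 12, 17, 69), (350, -27, 13, -1, 4, 20, 81)]
194 [(338, -9, 8, 19, 14, 21, 55), (344, -6, 6, 7, 6, 13, 58), (350, 1, 2, -6, -3, 0, 59), (356, 10, -4, -21, -13, -15, 58)]
198 [(338, 6, 7, 17, 8, 15, 43), (344, 8, 6, 5, 0, 7, 47), (350, 9, 6, -7, -9, 1, 52), (356, 14, 3, -20, -18, -10, 54)]
202 [(338, 20, 7, 16, 2, 10, 32), (344, 22, 6, 3, -7, 2, 36), (350, 23, 6, -9, -15, -4, 41), (356, 25, 5, -21, -24, -12, 45), (362, 91, -40, -51, -42, -84, 1)]
```

Run:
```python
from st import *
e=dict(np.load('side3.npz')); g=(255*(e['img'][90:220,300:430,::-1]/255.)**.45).astype(np.uint8)
cv2.imwrite('pics/g3.png',cv2.resize(g,(585,585),interpolation=cv2.INTER_NEAREST))
P=pts(e); st=read_state(); Rt=R.from_euler('xyz',st['tool_rot']).as_matrix(); L=(P-st['eef_pos'])@Rt
for v in range(120,204,6): print(v,[(u,*L[v,u].round(0).astype(int).tolist()) for u in range(334,376,5) if np.abs(L[v,u]).max()<260])
```

```text
120 [(339, -188, -11, 34), (344, -214, 15, 32), (349, -225, 26, 27), (354, -229, 29, 21), (359, -231, 32, 14), (364, -235, 36, 7), (369, -235, 36, -1), (374, -234, 36, -9)]
126 [(339, -188, 2, 36), (344, -205, 19, 32), (349, -212, 26, 26), (354, -218, 32, 20), (359, -221, 35, 13), (364, -222, 36, 5), (369, -221, 36, -3), (374, -223, 38, -10)]
132 [(339, -180, 8, 36), (344, -189, 16, 30), (349, -193, 21, 23), (354, -208, 35, 19), (359, -208, 35, 11), (364, -209, 36, 3), (369, -209, 37, -5), (374, -207, 36, -13)]
138 [(339, -171, 13, 35), (344, -181, 22, 29), (349, -188, 29, 23), (354, -188, 29, 15), (359, -190, 32, 8), (364, -182, 25, -3), (369, -189, 31, -9), (374, -187, 30, -18)]
144 [(339, -157, 13, 34), (344, -169, 24, 28), (349, -173, 28, 21), (354, -180, 35, 15), (359, -181, 36, 7), (364, -179, 34, -2), (369, -179, 35, -10), (374, -173, 30, -20)]
150 [(344, -154, 24, 27), (349, -163, 32, 21), (354, -164, 33, 13), (359, -168, 37, 6), (364, -163, 34, -4), (369, -164, 35, -12), (374, -157, 29, -23)]
156 [(344, -104, -5, 17), (349, -149, 34, 19), (354, -151, 35, 11), (359, -151, 36,
[... 591 characters left out ...]
-3), (344, -42, 0, 10), (349, -87, 36, 12), (354, -108, 52, 8), (359, -110, 54, 0), (364, -110, 55, -8), (369, 213, -192, -113), (374, 213, -191, -126)]
186 [(339, 61, -63, -1), (344, -29, 4, 9), (349, -80, 43, 12), (354, -104, 62, 9), (359, -104, 62, 1), (364, -101, 61, -9), (369, 203, -166, -106), (374, 203, -165, -119)]
192 [(334, -13, 6, 27), (339, -11, 5, 17), (344, -5, 1, 6), (349, 1, -3, -5), (354, 196, -144, -64), (359, 196, -144, -76), (364, 196, -143, -89), (369, 196, -142, -101), (374, 192, -138, -112)]
198 [(334, 6, 6, 25), (339, 7, 6, 15), (344, 8, 6, 5), (349, 10, 6, -5), (354, 10, 6, -15), (359, 12, 5, -25), (364, 183, -116, -82), (369, 185, -117, -95), (374, 186, -116, -107)]
```

View pics/g3.png

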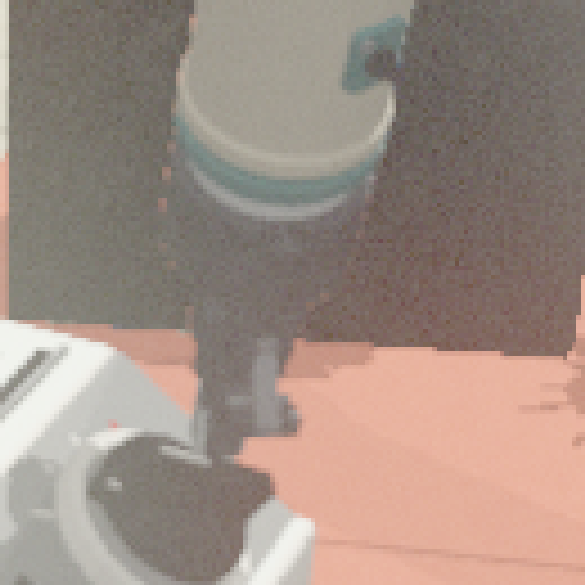

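Run:
```python
from st import *
for tag,pos,rot in(('side1',[420.9,-64.0,172.6],[-1.569,1.211,-1.283]),('side2',[449.3,-67.7,135.5],[-1.563,1.212,-1.278])):
    e=dict(np.load(tag+'.npz')); P=pts(e); Rt=R.from_euler('xyz',rot).as_matrix(); L=(P-pos)@Rt
    m=(np.abs(L[...,1])<75)&(np.abs(L[...,2])<30)&(L[...,0]>-110)&(L[...,0]<60)&((P-go.foot)@go.F)[...,2].__gt__(30 if tag=='side2' else 62)
    dk=e['img'].max(2)<130; m&=dk
    print(tag,m.sum()); 
    for v in range(0,400,5):
        us=np.where(m[v])[0]
        if len(us): print(v,[(u,*L[v,u].round(0).astype(int).tolist()) for u in us[::5]])
```

```text
side1 568
135 [(np.int64(356), -88, -31, 18)]
140 [(np.int64(356), -55, -49, 10)]
145 [(np.int64(355), -43, -48, 11), (np.int64(360), -46, -45, 2)]
150 [(np.int64(355), -35, -43, 11), (np.int64(360), -35, -42, 1)]
155 [(np.int64(363), -102, 27, 17), (np.int64(368), -104, 30, 9), (np.int64(381), -106, 33, -12)]
160 [(np.int64(363), -91, 30, 16)]
165 [(np.int64(365), -92, 41, 15), (np.int64(370), -91, 41, 6)]
170 [(np.int64(366), -79, 42, 11), (np.int64(371), -109, 66, 12)]
175 [(np.int64(366), -76, 51, 12), (np.int64(371), -102, 71, 11), (np.int64(376), -100, 70, 3), (np.int64(381), -100, 70, -6)]
180 [(np.int64(365), -58, 47, 11), (np.int64(370), -89, 72, 11), (np.int64(375), -86, 70, 2), (np.int64(380), -86, 70, -7)]
185 [(np.int64(364), -43, 46, 10), (np.int64(369), -79, 74, 12), (np.int64(374), -78, 74, 3)]
190 [(np.int64(364), -31, 48, 9), (np.int64(369), -42, 58, 3), (np.int64(374), -36, 54, -8)]
side2 735
155 [(np.int64(341), -63, -43, 10)]
160 [(np.int64(340), -46, -45, 10)]
165 [(np.int64(340), -35, -42, 9)]
170 [(np.int64(345), -98, 22, 17), (np.int64(350), -108, 30, 10)]
17
[... 186 characters left out ...]
 2, 19), (np.int64(343), -5, -4, 6), (np.int64(349), -79, 51, 12), (np.int64(354), -105, 71, 9), (np.int64(359), -103, 70, 0), (np.int64(364), -104, 72, -8)]
195 [(np.int64(331), -1, 4, 30), (np.int64(336), -4, 6, 21), (np.int64(341), -2, 6, 11), (np.int64(346), -1, 6, 1), (np.int64(351), -86, 68, 12), (np.int64(356), -85, 68, 3), (np.int64(361), -85, 68, -6)]
200 [(np.int64(331), 11, 7, 29), (np.int64(336), 16, 4, 18), (np.int64(341), 14, 7, 9), (np.int64(346), -37, 43, 11), (np.int64(351), -80, 74, 12), (np.int64(356), -78, 73, 3), (np.int64(362), -79, 75, -8)]
205 [(np.int64(347), -29, 48, 9), (np.int64(352), -39, 56, 2)]
210 [(np.int64(332), 14, 29, 30)]
215 [(np.int64(350), 34, 29, -8)]
```

Fingertips show about 42 mm behind where the reported TCP puts them. This holds in three views, open and shut, and only along the tool's x axis. The grip shut on nothing, which agrees. I'll take the grasp point at −36 mm from the reported TCP and recheck reach.

```bash
sed -i 's/^def goal/GO=-36.\ndef goal/; s/(out+6)/(out+GO)/' go.py; sed -i 's/p+6\*G\[:,0\]/p+go.GO*G[:,0]/; s/gp-6\*tx/gp-go.GO*tx/; s/for t in(0,.2,.35,.5,.61)/for t in(0,.15,.3)/; s/for s in(1,-1):/for s in(1,):/; s/S\[:1\]/S[:3]/' t.py; sed -i "s/+6\*Rt\[:,0\]/+go.GO*Rt[:,0]/" st.py; python3 t.py
python3 - <<'E'
from st import *
stat(); rel(100,.09,0);rel(100,.09,.2)
e=dict(np.load('side3.npz')); P=pts(e); st=read_state(); Rt=R.from_euler('xyz',st['tool_rot']).as_matrix(); L=(P-st['eef_pos'])@Rt
for v in range(186,194): print(v,[(u,*L[v,u].round(0).astype(int).tolist()) for u in range(340,355,2)])
E
```

```text
0 1 0.09 0 0.45
0 1 0.5 0 0.45
0 1 0.8 0 0.45
0 1 1.2 0 0.45
0 1 1.5 0 0.45
0.15 1 0.09 0 0.163
0.15 1 0.5 0 0.14
0.15 1 0.8 0 0.149
0.15 1 1.2 0 0.196
0.15 1 1.5 0 0.254
0.3 1 0.09 12 0.0 (np.float64(0.05), [0.6, 0.87, -1.17, 2.42, 1.62, 1.13, 0.14]) (np.float64(0.05), [0.59, 0.86, -1.15, 2.42, 1.62, 1.11, 0.14]) (np.float64(0.05), [0.59, 0.85, -1.14, 2.42, 1.63, 1.1, 0.14])
0.3 1 0.5 9 0.0 (np.float64(0.06), [0.48, 0.65, -0.73, 2.41, 1.7, 0.6, -0.2]) (np.float64(0.06), [0.43, 0.63, -0.66, 2.41, 1.72, 0.55, -0.22]) (np.float64(0.06), [0.3, 0.58, -0.46, 2.41, 1.79, 0.43, -0.29])
0.3 1 0.8 12 0.0 (np.float64(0.06), [0.78, 0.81, -1.14, 2.41, 1.66, 0.81, -0.37]) (np.float64(0.06), [0.62, 0.67, -0.82, 2.41, 1.75, 0.56, -0.45]) (np.float64(0.06), [0.5, 0.61, -0.63, 2.41, 1.83, 0.43, -0.53])
0.3 1 1.2 15 0.0 (np.float64(0.03), [0.82, 0.76, -1.02, 2.44, 1.86, 0.6, -0.84]) (np.float64(0.03), [0.81, 0.75, -1.0, 2.44, 1.88, 0.58, -0.86]) (np.float64(0.03), [0.81, 0.75, -1.0, 2.44, 1.88, 0.58, -0.86])
0.3 1 1.5 0 0.023
t 7.67 q [ 0.49  0.71 -1.04  2.23  1.2   1.06  0.48] w -0.2
grasp in foot [1
[... 817 characters left out ...]
8, -29, 12, 3), (350, -27, 11, -2), (352, -31, 14, -4), (354, -21, 7, -11)]
190 [(340, -9, -1, 14), (342, -8, -2, 10), (344, -19, 6, 8), (346, -27, 13, 6), (348, -27, 13, 3), (350, -27, 13, -1), (352, -28, 14, -5), (354, 199, -153, -66)]
191 [(340, -9, 1, 14), (342, -10, 2, 11), (344, -8, 1, 6), (346, -22, 12, 6), (348, 1, -5, -4), (350, 73, -58, -25), (352, 80, -63, -31), (354, 197, -148, -65)]
192 [(340, -9, 4, 15), (342, -8, 3, 10), (344, -5, 1, 6), (346, -4, 0, 2), (348, 1, -2, -3), (350, 5, -6, -8), (352, 5, -5, -12), (354, 196, -144, -64)]
193 [(340, -10, 7, 15), (342, -7, 5, 11), (344, -6, 4, 7), (346, -4, 3, 2), (348, 0, 1, -3), (350, 3, -2, -7), (352, 6, -4, -12), (354, 8, -5, -17)]
```

```bash
sed -i 's/for t in(0,.15,.3)/for t in(.4,.5)/;s/S\[:3\]/S[:1]/' t.py; python3 t.py
python3 - <<'E'
from st import *
rel(90,.09); rel(51,.09)
E
```

```text
0.4 1 0.09 9 0.0 (np.float64(0.14), [0.51, 0.79, -1.01, 2.33, 1.47, 1.01, 0.27])
0.4 1 0.5 10 0.0 (np.float64(0.14), [0.24, 0.57, -0.36, 2.33, 1.33, 0.37, 0.17])
0.4 1 0.8 9 0.0 (np.float64(0.15), [0.78, 0.78, -1.08, 2.32, 1.44, 0.73, -0.13])
0.4 1 1.2 11 0.0 (np.float64(0.11), [0.81, 0.71, -0.91, 2.36, 1.6, 0.41, -0.54])
0.4 1 1.5 11 0.0 (np.float64(0.06), [1.02, 0.88, -1.18, 2.41, 1.77, 0.57, -0.9])
0.5 1 0.09 11 0.0 (np.float64(0.22), [0.45, 0.77, -0.93, 2.25, 1.32, 1.0, 0.41])
0.5 1 0.5 12 0.0 (np.float64(0.24), [0.63, 0.75, -0.97, 2.23, 1.23, 0.82, 0.27])
0.5 1 0.8 11 0.0 (np.float64(0.23), [0.67, 0.69, -0.85, 2.24, 1.13, 0.57, 0.2])
0.5 1 1.2 9 0.0 (np.float64(0.18), [0.87, 0.75, -0.96, 2.29, 1.22, 0.43, -0.12])
0.5 1 1.5 5 0.0 (np.float64(0.13), [1.02, 0.82, -1.05, 2.34, 1.5, 0.36, -0.56])
shift now [  8.6  -0.  -19.2] after turn [  8.6  -0.1 -19.2] turn [ 0.2 -0.   0. ]
shift now [42.8 -0.1 -0.5] after turn [42.8 -0.1 -0.5] turn [ 0.2 -0.   0. ]
```

jog_arm:
  series:
    - [[0,0,0],[0,0,0],-1]
    - [[0,0,0],[0,0,0],-1]
    - [[0,0,0],[0,0,0],-1]
    - [[0,0,0],[0,0,0],-1]
    - [[0,0,0],[0,0,0],-1]
    - [[0,0,0],[10,0,0],-1]
    - [[0,0,0],[10,0,0],-1]
    - [[0,0,0],[0,0,0],-1]

```text
clock: 8.68
eef_pos: [449.3, -75.8, 115.4]
tool_rot: [-1.567, 1.212, -1.282]
force: [0.3, 0.1, -0.1]
width: 85.5
```

jog_arm:
  series:
    - [[0,0,0],[7,0,0],-1]
    - [[0,0,0],[7,0,0],-1]
    - [[0,0,0],[6,0,0],-1]
    - [[0,0,0],[0,0,0],-1]

```text
clock: 9.18
eef_pos: [451.7, -82.2, 97.2]
tool_rot: [-1.563, 1.212, -1.279]
force: [-0.3, 0.5, 0.5]
width: 85.2
```

Run:
```python
from st import *
stat(); rel(51,.09)
e=grab('side','side4'); P=pts(e); st=read_state(); Rt=R.from_euler('xyz',st['tool_rot']).as_matrix(); L=(P-st['eef_pos'])@Rt;Q=(P-go.foot)@go.F
m=(np.abs(L[...,1])<65)&(np.abs(L[...,2])<13)&(L[...,0]>-60)&(L[...,0]<30)&(abs(L[...,1])>30)&(e['img'].max(2)<130)&(Q[...,2]>14)
v,u=np.where(m); o=np.argsort(-L[m][:,0])[:8]; print(np.c_[u,v,L[m].round(0),Q[m].round(0)][o])
```

```text
t 9.18 q [ 0.48  0.78 -0.99  2.25  1.31  1.04  0.41] w 85.2
grasp in foot [ 1.   0.9 52.9] dial 0.087 F foot [-0.1  0.4  0.6] M about axis at foot (cw+) 0.12 0.11
shift now [ 2.3 -0.2 -0.2] after turn [ 2.3 -0.2 -0.2] turn [ 0.2 -0.1 -0. ]
[[346. 219.   0.  34.   1. -32.  18.  21.]
 [345. 219.  -2.  35.   4. -31.  21.  21.]
 [348. 218.  -3.  34.  -2. -34.  17.  25.]
 [342. 219.  -3.  36.  10. -26.  25.  20.]
 [345. 218.  -4.  34.   4. -29.  21.  23.]
 [344. 219.  -5.  36.   6. -29.  24.  22.]
 [347. 218.  -5.  35.   0. -32.  19.  25.]
 [343. 219.  -5.  36.   8. -27.  25.  22.]]
```

Now close, a touch nearer.

jog_arm:
  series:
    - [[0,0,0],[0,0,0],0]
    - [[0,0,0],[0,0,0],0.4]
    - [[0,0,0],[0,0,0],0.6]
    - [[0,0,0],[0,0,0],1]
    - [[0,0,0],[0,0,0],1]
    - [[0,0,0],[0,0,0],1]

```text
clock: 9.98
eef_pos: [452.1, -82.1, 98.0]
tool_rot: [-1.56, 1.211, -1.275]
force: [-0.4, 0.5, 4.6]
width: 13.0
```

Run:
```python
from st import *
stat(); rel(52.5,.14)
```

```text
t 9.97 q [ 0.48  0.78 -0.99  2.25  1.31  1.04  0.41] w 13.0
grasp in foot [ 1.6  1.1 53.4] dial 0.087 F foot [2.2 0.4 4. ] M about axis at foot (cw+) 0.08 0.1
shift now [ 1.7  1.  -1.3] after turn [ 1.7  0.9 -1.3] turn [2.7 0.  1.4]
```

jog_arm:
  series:
    - [[0,0,0],[0.3,0,-1],1]
    - [[2.5,0,1.4],[0,0.9,0],1]
    - [[2.5,0,1.4],[0,0.9,0],1]
    - [[2.5,0,1.4],[0,0.9,0],1]
    - [[2.5,0,1.4],[0,0.9,0],1]
    - [[2.5,0,1.4],[0,0.9,0],1]
    - [[0,0,0],[0,0,0],1]

```text
clock: 10.85
eef_pos: [451.4, -78.4, 96.7]
tool_rot: [-1.274, 1.331, -1.206]
force: [0.2, -1.5, 6.4]
width: 13.2
```

Run:
```python
from st import *
stat(); rel(53,.42)
```

```text
t 10.85 q [ 0.59  0.77 -1.02  2.24  1.25  0.94  0.33] w 13.2
grasp in foot [ 1.7  0.7 53.3] dial 0.338 F foot [ 4.2 -1.4  4.9] M about axis at foot (cw+) -0.01 0.04
shift now [ 1.2  1.4 -1.4] after turn [ 1.2  1.2 -1.5] turn [4.2 0.1 2.1]
```

jog_arm:
  series:
    - [[1.5,0,0.8],[-0.2,0.5,-0.5],1]
    - [[1.5,0,0.8],[0,0.5,-0.5],1]
    - [[1.5,0,0.8],[0,0.5,0],1]
    - [[0.5,0,0.3],[0,0.2,0],1]
    - [[0,0,0],[0,0,0],1]

```text
clock: 11.48
eef_pos: [451.3, -76.9, 96.4]
tool_rot: [-1.101, 1.374, -1.119]
force: [5.3, -1.9, 4.8]
width: 13.0
```

```bash
cat > s.sh <<'E'
python3 - <<'E'
from st import *
stat(); rel(53,.8)
E
E
bash s.sh
```

```text
t 11.47 q [ 0.63  0.77 -1.03  2.23  1.24  0.89  0.29] w 13.0
grasp in foot [ 1.6  0.5 53.5] dial 0.438 F foot [ 7.4 -0.4  0.6] M about axis at foot (cw+) -0.25 -0.21
shift now [ 0.7  6.1 -0.4] after turn [ 1.7  5.4 -2.2] turn [18.3  0.1  9.8]
```

jog_arm:
  series:
    - [[0.8,0,0.4],[0,0.3,0],1]
    - [[0.8,0,0.4],[0,0.3,0],1]
    - [[0,0,0],[0,0,0],1]

```text
clock: 11.85
eef_pos: [451.3, -76.4, 96.3]
tool_rot: [-1.039, 1.386, -1.085]
force: [4.4, -2.0, 4.7]
width: 13.1
```

```bash
bash s.sh
```

```text
t 11.85 q [ 0.65  0.77 -1.03  2.23  1.23  0.88  0.27] w 13.1
grasp in foot [ 1.6  0.5 53.5] dial 0.469 F foot [ 6.6 -0.7  1.1] M about axis at foot (cw+) -0.3 -0.27
shift now [ 0.8  5.5 -0.5] after turn [ 1.6  5.  -2.1] turn [16.7  0.1  9. ]
```

jog_arm:
  series:
    - [[0.8,0,0.4],[0,0.3,0],1]
    - [[0.8,0,0.4],[0,0.3,0],1]
    - [[0,0,0],[0,0,0],1]

```text
clock: 12.22
eef_pos: [451.3, -75.9, 96.3]
tool_rot: [-0.971, 1.398, -1.043]
force: [5.1, -2.5, 4.6]
width: 13.1
```

```bash
bash s.sh
```

```text
t 12.22 q [ 0.66  0.76 -1.03  2.23  1.23  0.87  0.26] w 13.1
grasp in foot [ 1.6  0.5 53.5] dial 0.5 F foot [ 7.2 -1.   0.5] M about axis at foot (cw+) -0.28 -0.24
shift now [ 0.8  5.  -0.6] after turn [ 1.5  4.5 -1.9] turn [15.1  0.1  8.2]
```

jog_arm:
  series:
    - [[0.8,0,0.4],[0,0.3,0],1]
    - [[0.8,0,0.4],[0,0.3,0],1]
    - [[0,0,0],[0,0,0],1]

```text
clock: 12.6
eef_pos: [451.3, -75.4, 96.2]
tool_rot: [-0.894, 1.409, -0.994]
force: [5.2, -3.6, 4.1]
width: 12.7
```

```bash
bash s.sh
```

```text
t 12.6 q [ 0.67  0.76 -1.04  2.23  1.22  0.85  0.24] w 12.7
grasp in foot [ 1.6  0.5 53.5] dial 0.531 F foot [ 7.3 -2.  -0.1] M about axis at foot (cw+) -0.3 -0.24
shift now [ 0.9  4.5 -0.8] after turn [ 1.5  4.  -1.8] turn [13.5  0.1  7.4]
```

jog_arm:
  series:
    - [[0.8,0,0.4],[0,0.3,0],1]
    - [[0.8,0,0.4],[0,0.3,0],1]
    - [[0,0,0],[0,0,0],1]

```text
clock: 12.98
eef_pos: [451.4, -74.9, 96.1]
tool_rot: [-0.808, 1.42, -0.936]
force: [5.7, -3.6, 3.6]
width: 13.0
```

```bash
bash s.sh
```

```text
t 12.97 q [ 0.68  0.76 -1.04  2.23  1.22  0.84  0.23] w 13.0
grasp in foot [ 1.6  0.5 53.5] dial 0.562 F foot [ 7.4 -1.9 -0.7] M about axis at foot (cw+) -0.34 -0.29
shift now [ 1.   4.  -0.9] after turn [ 1.4  3.6 -1.7] turn [11.9  0.1  6.6]
```

jog_arm:
  series:
    - [[0.8,0,0.4],[0,0.3,0],1]
    - [[0.8,0,0.4],[0,0.3,0],1]
    - [[0,0,0],[0,0,0],1]

```text
clock: 13.35
eef_pos: [451.5, -74.4, 96.1]
tool_rot: [-0.713, 1.429, -0.867]
force: [4.8, -3.3, 4.4]
width: 13.1
```

```bash
bash s.sh
```

```text
t 13.35 q [ 0.69  0.76 -1.04  2.23  1.21  0.83  0.21] w 13.1
grasp in foot [ 1.6  0.5 53.5] dial 0.593 F foot [ 7.  -1.8  0.4] M about axis at foot (cw+) -0.39 -0.35
shift now [ 1.   3.4 -1. ] after turn [ 1.4  3.  -1.6] turn [10.3  0.2  5.8]
```

jog_arm:
  series:
    - [[0.8,0,0.4],[0,0.3,0],1]
    - [[0.8,0,0.4],[0,0.3,0],1]
    - [[0,0,0],[0,0,0],1]

```text
clock: 13.72
eef_pos: [451.7, -73.8, 96.1]
tool_rot: [-0.606, 1.437, -0.787]
force: [4.7, -3.0, 6.6]
width: 12.8
```

```bash
bash s.sh
```

```text
t 13.72 q [ 0.71  0.76 -1.04  2.23  1.21  0.81  0.2 ] w 12.8
grasp in foot [ 1.8  0.6 53.5] dial 0.623 F foot [ 8.2 -1.6  2.3] M about axis at foot (cw+) -0.78 -0.74
shift now [ 1.1  2.8 -1.3] after turn [ 1.4  2.4 -1.6] turn [8.8 0.2 5.1]
```

jog_arm:
  series:
    - [[0.8,0,0.4],[0,0.3,0],1]
    - [[0.8,0,0.4],[0,0.3,0],1]
    - [[0,0,0],[0,0,0],1]

```text
clock: 14.1
eef_pos: [451.9, -73.3, 96.2]
tool_rot: [-0.49, 1.444, -0.696]
force: [5.5, -2.8, 5.6]
width: 13.2
```

```bash
bash s.sh
```

```text
t 14.1 q [ 0.72  0.76 -1.05  2.24  1.21  0.8   0.18] w 13.2
grasp in foot [ 1.9  0.7 53.5] dial 0.653 F foot [ 8.2 -1.1  1.1] M about axis at foot (cw+) -1.11 -1.08
shift now [ 1.3  2.2 -1.4] after turn [ 1.4  1.9 -1.7] turn [7.3 0.2 4.3]
```

jog_arm:
  series:
    - [[-1.5,0,-0.8],[0,-0.5,0],1]
    - [[-1.5,0,-0.8],[0,-0.5,0],1]
    - [[-1.5,0,-0.8],[0,-0.5,0],1]
    - [[0,0,0],[0,0,0],1]

```text
clock: 14.6
eef_pos: [451.4, -74.8, 96.1]
tool_rot: [-0.809, 1.419, -0.941]
force: [5.2, -3.8, 6.3]
width: 13.1
```

```bash
bash s.sh
```

```text
t 14.6 q [ 0.68  0.76 -1.04  2.23  1.22  0.84  0.22] w 13.1
grasp in foot [ 1.6  0.7 53.4] dial 0.566 F foot [ 8.6 -2.2  1.7] M about axis at foot (cw+) -0.39 -0.33
shift now [ 0.9  3.8 -0.9] after turn [ 1.4  3.4 -1.7] turn [11.6  0.2  6.7]
```

jog_arm:
  series:
    - [[0,0,0],[0.9,0,0.5],1]
    - [[0,0,0],[0.9,0,0.5],1]
    - [[0,0,0],[0,0,0],1]

```text
clock: 14.98
eef_pos: [452.4, -75.1, 94.6]
tool_rot: [-0.808, 1.419, -0.94]
force: [3.3, -2.3, 9.7]
width: 12.9
```

```bash
bash s.sh
```

```text
t 14.97 q [ 0.68  0.77 -1.04  2.23  1.22  0.84  0.22] w 12.9
grasp in foot [ 1.6  0.7 51.7] dial 0.566 F foot [ 8.7 -1.3  5.8] M about axis at foot (cw+) -0.46 -0.42
shift now [-0.6  3.8 -1.8] after turn [-0.2  3.4 -2.5] turn [11.6  0.2  6.7]
```

jog_arm:
  series:
    - [[0,0,0],[0.9,0,0.5],1]
    - [[0,0,0],[0.9,0,0.5],1]
    - [[0,0,0],[0.9,0,0.5],1]
    - [[0,0,0],[0,0,0],1]

```text
clock: 15.48
eef_pos: [454.0, -75.6, 92.2]
tool_rot: [-0.809, 1.419, -0.941]
force: [2.0, -2.6, 11.4]
width: 13.2
```

```bash
bash s.sh
```

```text
t 15.47 q [ 0.68  0.77 -1.03  2.23  1.23  0.84  0.22] w 13.2
grasp in foot [ 1.5  0.6 48.7] dial 0.566 F foot [ 8.7 -1.9  7.8] M about axis at foot (cw+) -0.48 -0.43
shift now [-3.2  3.8 -3.1] after turn [-2.8  3.4 -3.9] turn [11.6  0.2  6.7]
```

jog_arm:
  series:
    - [[0,0,0],[0.9,0,0.5],1]
    - [[0,0,0],[0.9,0,0.5],1]
    - [[0,0,0],[0.9,0,0.5],1]
    - [[0,0,0],[0,0,0],1]

```text
clock: 15.98
eef_pos: [455.6, -76.0, 89.8]
tool_rot: [-0.809, 1.419, -0.941]
force: [1.8, -3.0, 12.0]
width: 12.9
```

```bash
bash s.sh
```

```text
t 15.97 q [ 0.67  0.78 -1.03  2.23  1.23  0.84  0.22] w 12.9
grasp in foot [ 1.5  0.7 45.8] dial 0.566 F foot [ 9.  -2.4  8.4] M about axis at foot (cw+) -0.44 -0.38
shift now [-5.8  3.8 -4.6] after turn [-5.4  3.4 -5.3] turn [11.6  0.2  6.7]
```

jog_arm:
  series:
    - [[0,0,0],[0.9,0,0.5],1]
    - [[0,0,0],[0.6,0,0.3],1]
    - [[0,0,0],[0,0,0],1]

```text
clock: 16.35
eef_pos: [456.5, -76.2, 88.4]
tool_rot: [-0.81, 1.419, -0.942]
force: [1.2, -3.2, 12.7]
width: 12.7
```

```bash
bash s.sh
```

```text
t 16.35 q [ 0.67  0.78 -1.02  2.23  1.24  0.84  0.21] w 12.7
grasp in foot [ 1.5  0.7 44.1] dial 0.566 F foot [ 9.  -2.7  9.2] M about axis at foot (cw+) -0.43 -0.36
shift now [-7.3  3.7 -5.3] after turn [-6.8  3.4 -6.1] turn [11.6  0.2  6.7]
```

jog_arm:
  series:
    - [[1.5,0,0.8],[0,0.5,0],1]
    - [[1.5,0,0.8],[0,0.5,0],1]
    - [[0.8,0,0.4],[0,0.3,0],1]
    - [[0,0,0],[0,0,0],1]

```text
clock: 16.85
eef_pos: [456.7, -75.1, 88.4]
tool_rot: [-0.55, 1.441, -0.747]
force: [1.2, -3.9, 14.2]
width: 13.1
```

```bash
bash s.sh
```

```text
t 16.85 q [ 0.7   0.78 -1.03  2.23  1.23  0.81  0.18] w 13.1
grasp in foot [ 1.6  0.6 44.1] dial 0.641 F foot [10.  -3.4 10.3] M about axis at foot (cw+) -0.47 -0.4
shift now [-7.1  2.4 -5.6] after turn [-6.9  2.2 -5.9] turn [7.8 0.2 4.7]
```

jog_arm:
  series:
    - [[1.5,0,0.8],[0,0.5,0],1]
    - [[1.5,0,0.8],[0,0.5,0],1]
    - [[1.5,0,0.8],[0,0.5,0],1]
    - [[0,0,0],[0,0,0],1]

```text
clock: 17.35
eef_pos: [457.1, -73.8, 88.2]
tool_rot: [-0.15, 1.456, -0.423]
force: [1.2, -4.2, 13.7]
width: 13.2
```

```bash
bash s.sh
```

```text
t 17.35 q [ 0.74  0.78 -1.04  2.23  1.22  0.76  0.13] w 13.2
grasp in foot [ 1.5  0.5 44.1] dial 0.731 F foot [ 9.8 -3.7  9.9] M about axis at foot (cw+) -0.42 -0.37
shift now [-7.1  0.9 -5.7] after turn [-7.1  0.9 -5.8] turn [3.3 0.2 2.3]
```

jog_arm:
  series:
    - [[1.5,0,0.8],[0,0.5,0],1]
    - [[1.5,0,0.8],[0,0.5,0],1]
    - [[1.5,0,0.8],[0,0.5,0],1]
    - [[1.5,0,0.8],[0,0.5,0],1]
    - [[1.5,0,0.8],[0,0.5,0],1]
    - [[0,0,0],[0,0,0],1]

```text
clock: 18.1
eef_pos: [457.9, -71.6, 88.2]
tool_rot: [0.544, 1.441, 0.144]
force: [0.2, -5.4, 12.9]
width: 13.2
```

```bash
sed -i 's/rel(53,.8)/rel(44.1,1.2)/' s.sh; bash s.sh
```

```text
t 18.1 q [ 0.79  0.78 -1.04  2.24  1.22  0.69  0.05] w 13.2
grasp in foot [ 1.6  0.3 44. ] dial 0.879 F foot [ 8.8 -5.1  9.6] M about axis at foot (cw+) -0.4 -0.34
shift now [ 0.2  5.2 -0.8] after turn [ 1.   4.7 -2.2] turn [15.9  0.3  9.2]
```

Under the stop: the torque stays flat. I'll turn on to about 1.45, still pushed in.

jog_arm:
  series:
    - [[2.5,0,1.4],[0,0.9,0],1]
    - [[2.5,0,1.4],[0,0.9,0],1]
    - [[2.5,0,1.4],[0,0.9,0],1]
    - [[2.5,0,1.4],[0,0.9,0],1]
    - [[2.5,0,1.4],[0,0.9,0],1]
    - [[2.5,0,1.4],[0,0.9,0],1]
    - [[0,0,0],[0,0,0],1]

```text
clock: 18.98
eef_pos: [460.3, -67.6, 88.8]
tool_rot: [1.28, 1.323, 0.623]
force: [-0.4, -6.0, 12.5]
width: 13.2
```

```bash
sed -i 's/rel(44.1,1.2)/rel(44.1,1.5)/' s.sh; bash s.sh
```

```text
t 18.98 q [ 0.9   0.78 -1.03  2.28  1.27  0.51 -0.16] w 13.2
grasp in foot [ 1.4 -0.3 43.8] dial 1.18 F foot [ 8.3 -5.9  9.5] M about axis at foot (cw+) -0.3 -0.27
shift now [-0.1  5.2 -0.8] after turn [ 0.7  4.8 -2.2] turn [16.   0.4  9. ]
```

jog_arm:
  series:
    - [[2.5,0.1,1.4],[0,0.9,0],1]
    - [[2.5,0.1,1.4],[0,0.9,0],1]
    - [[2.5,0.1,1.4],[0,0.9,0],1]
    - [[2.5,0,1.4],[0,0.9,0],1]
    - [[2.5,0,1.4],[0,0.9,0],1]
    - [[2.3,0,1.3],[0,0.8,0],1]
    - [[0,0,0],[0,0,0],1]

```text
clock: 19.85
eef_pos: [463.5, -64.6, 90.0]
tool_rot: [1.61, 1.182, 0.696]
force: [-1.3, -7.2, 13.3]
width: 13.0
```

```bash
sed -i 's/rel(44.1,1.5)/rel(53.4,1.5)/' s.sh; bash s.sh
```

```text
t 19.85 q [ 0.97  0.79 -0.98  2.33  1.46  0.32 -0.52] w 13.0
grasp in foot [ 1.3 -0.9 43.4] dial 1.477 F foot [ 8.2 -7.3 10.4] M about axis at foot (cw+) -0.21 -0.21
shift now [-8.   0.3 -6.2] after turn [-8.   0.2 -6.2] turn [1.1 0.1 0.8]
```

jog_arm:
  series:
    - [[0.9,0,0.5],[0,0.3,0],1]
    - [[0,0,0],[-2.1,0,-1.2],1]
    - [[0,0,0],[-2.1,0,-1.2],1]
    - [[0,0,0],[-2.1,0,-1.2],1]
    - [[0,0,0],[-2.1,0,-1.2],1]
    - [[0,0,0],[0,0,0],1]

```text
clock: 20.6
eef_pos: [458.5, -63.0, 97.8]
tool_rot: [1.623, 1.174, 0.694]
force: [0.6, -7.8, 8.1]
width: 13.3
```

```bash
bash s.sh
```

```text
t 20.6 q [ 0.99  0.77 -0.99  2.34  1.45  0.31 -0.52] w 13.3
grasp in foot [ 1.3 -0.9 52.9] dial 1.494 F foot [ 7.  -7.3  5.1] M about axis at foot (cw+) -0.29 -0.28
shift now [ 0.3 -0.  -1.7] after turn [ 0.3 -0.  -1.7] turn [0.2 0.2 0.3]
```

jog_arm:
  series:
    - [[0,0,0],[-0.3,0,-0.2],1]
    - [[0,0,0],[0,0,0],0.7]
    - [[0,0,0],[0,0,0],0.4]
    - [[0,0,0],[0,0,0],-0.2]
    - [[0,0,0],[0,0,0],-0.6]
    - [[0,0,0],[0,0,0],-1]
    - [[0,0,0],[0,0,0],-1]

```text
clock: 21.48
eef_pos: [456.7, -59.9, 97.7]
tool_rot: [1.634, 1.173, 0.709]
force: [0.1, 0.6, -0.1]
width: 85.5
```

jog_arm:
  series:
    - [[0,0,0],[-8,0,0],-1]
    - [[0,0,0],[-10,0,0],-1]
    - [[0,0,0],[-15,0,0],-1]
    - [[0,0,0],[-15,0,0],-1]
    - [[0,0,0],[-15,0,0],-1]
    - [[0,0,0],[-15,0,0],-1]
    - [[0,0,0],[-10,0,0],-1]
    - [[0,0,0],[0,0,0],-1]

```text
clock: 22.48
eef_pos: [431.0, -82.7, 179.2]
tool_rot: [1.63, 1.173, 0.704]
force: [0.3, 0.3, -1.2]
width: 85.6
```

Run:
```python
from st import *
stat()
d=grab('top','top5'); e=grab('side','side5')
a=cv2.resize(d['img'][120:270,230:450,::-1],(440,300),interpolation=2); b=cv2.resize(e['img'][140:290,210:390,::-1],(360,300),interpolation=2)
cv2.imwrite('pics/c5.png',np.hstack([a,b]))
for n,e in(('top',d),('side',e)):
    P=pts(e); Q=(P-go.foot)@go.F; m=(np.hypot(Q[...,0],Q[...,1])<45)&(Q[...,2]>50)&(Q[...,2]<61)&(e['img'].max(2)<120)
    B=Q[m]; print(n,m.sum(),cv2.minAreaRect(B[:,:2].astype(np.float32)) if m.sum()>20 else '',np.median(B[:,2]) if m.sum() else '')
    m=(np.hypot(Q[...,0],Q[...,1])<35)&(Q[...,2]>20)&(Q[...,2]<32); print(' skirt out',np.median(Q[m][:,2]),m.sum())
```

```text
t 22.48 q [ 1.24  0.64 -1.23  2.31  0.79  0.42  0.11] w 85.6
grasp in foot [ 30.9 -27.7 131.4] dial 1.492 F foot [-0.5  0.3 -1.1] M about axis at foot (cw+) -0.19 -0.19
top 95 ((-9.829154014587402, 10.533226013183594), (14.417736053466797, 33.627445220947266), 50.373165130615234) 55.707103340104254
 skirt out 26.054721298500382 199
side 189 ((1.2877559661865234, 1.6926746368408203), (14.040738105773926, 64.06290435791016), 48.257057189941406) 56.93655703758193
 skirt out 28.435430327917487 312
```

View pics/c5.png

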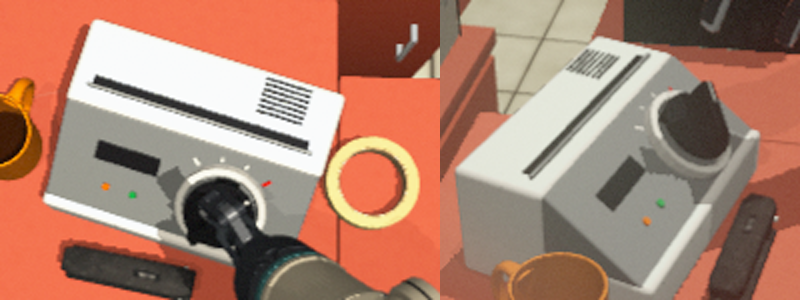

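jog_arm:
  series:
    - [[0,0,0],[-20,0,0],-1]
    - [[0,0,0],[-20,10,0],-1]
    - [[0,0,0],[-10,30,0],-1]
    - [[0,0,0],[0,40,0],-1]
    - [[0,0,0],[0,40,0],-1]
    - [[0,0,0],[0,40,0],-1]
    - [[0,0,0],[0,40,0],-1]
    - [[0,0,0],[0,0,0],-1]

```text
clock: 23.58
eef_pos: [566.2, 18.5, 303.6]
tool_rot: [1.63, 1.169, 0.709]
force: [-0.0, -0.4, -0.6]
width: 85.2
```

```bash
cat > fin.py <<'E'
from st import *
stat()
for n in('top','side'):
    e=grab(n,n+'6'); im=e['img'].astype(int); P=pts(e); Q=(P-go.foot)@go.F; r=np.hypot(Q[...,0],Q[...,1])
    m=(r<45)&(Q[...,2]>50)&(Q[...,2]<61)&(im.max(2)<120); B=Q[m]
    print(n,m.sum(),cv2.minAreaRect(B[:,:2].astype(np.float32)) if m.sum()>20 else '')
    w=(r<36)&(Q[...,2]>48)&(Q[...,2]<62)&(im.min(2)>130); print(' pointer',w.sum(),Q[w].mean(0) if w.any() else '')
    k=(abs(r-56)<9)&(abs(Q[...,2])<5)&(im[...,0]-im[...,1]>60)&(im[...,0]>120)&(Q[...,0]>15); print(' red',k.sum(),Q[k].mean(0) if k.any() else '', [np.arctan2(*Q[k].mean(0)[[1,0]])] if k.any() else '')
    s=(abs(r-56)<9)&(abs(Q[...,2])<5)&(im.min(2)>190)&(Q[...,0]>10)&(r>51); c=cv2.connectedComponentsWithStats(s.astype(np.uint8),connectivity=8)
    for i in range(1,c[0]):
        q=Q[c[1]==i].mean(0); print('  white',c[2][i,4],q.round(1),round(np.arctan2(q[1],q[0]),3))
E
python3 fin.py
```

```text
t 23.57 q [ 0.87  0.48 -1.11  1.92  0.33  0.67  0.3 ] w 85.2
grasp in foot [185.  107.4 175.3] dial 1.49 F foot [-0.3 -0.4 -0.5] M about axis at foot (cw+) -0.14 -0.18
top 52 ((-16.282474517822266, 15.495658874511719), (13.633394241333008, 19.17608642578125), 44.35114288330078)
 pointer 1 [-21.75677971  21.10202872  55.22848195]
 red 0  
side 172 ((1.687643051147461, 3.1820640563964844), (12.639424324035645, 63.767417907714844), 48.704463958740234)
 pointer 19 [ 14.99763647 -11.09023999  59.04034726]
 red 1 [ 43.48083271 -37.95004884   3.82224395] [np.float64(-0.7175823360884825)]
  white 2 [43.2 39.4  3. ] 0.74
```

Run:
```python
from st import *
Rt=R.from_euler('xyz',read_state()['tool_rot']).as_matrix(); print((Rt.T@[-.35,.93,0]*40).round(1))
```

```text
[  5.3  10.2 -38.1]
```

jog_arm:
  series:
    - [[0,0,0],[5,10,-38],-1]
    - [[0,0,0],[5,10,-38],-1]
    - [[0,0,0],[5,10,-38],-1]
    - [[0,0,0],[5,10,-38],-1]
    - [[0,0,0],[5,10,-38],-1]
    - [[0,0,0],[5,10,-38],-1]
    - [[0,0,0],[5,10,-38],-1]
    - [[0,0,0],[0,0,0],-1]

```text
clock: 24.68
eef_pos: [462.7, 276.5, 303.1]
tool_rot: [1.633, 1.174, 0.713]
force: [0.0, -0.4, -0.1]
width: 85.5
```

```bash
python3 fin.py; python3 -c "
import cv2;i=cv2.imread('pics/top6.png');cv2.imwrite('pics/t6c.png',cv2.resize(i[110:280,200:450],(750,510),interpolation=2))"
```

```text
t 24.68 q [ 0.19  0.29 -0.92  2.06  0.43  0.54 -0.35] w 85.5
grasp in foot [ 44.  325.8 273.5] dial 1.487 F foot [ 0.1 -0.4 -0.1] M about axis at foot (cw+) -0.15 -0.19
top 171 ((2.5524749755859375, -1.2367572784423828), (14.497770309448242, 61.4919548034668), 47.8243408203125)
 pointer 24 [ 8.03755168 -8.52441362 56.96368181]
 red 9 [ 41.87427841 -39.7746046    0.51262835] [np.float64(-0.7596879384727854)]
  white 8 [40.5 37.6 -0.7] 0.748
  white 3 [51.8 12.1  0.7] 0.23
  white 5 [ 51.6 -14.3  -0.4] -0.269
side 84 ((9.096397399902344, -3.973299026489258), (12.522027969360352, 42.851295471191406), 48.9431037902832)
 pointer 19 [ 14.95649126 -11.65847443  58.61088152]
 red 1 [ 43.48737267 -37.76773388   3.9681542 ] [np.float64(-0.7151229493660028)]
  white 2 [43.2 39.4  3. ] 0.74
```

View pics/t6c.png

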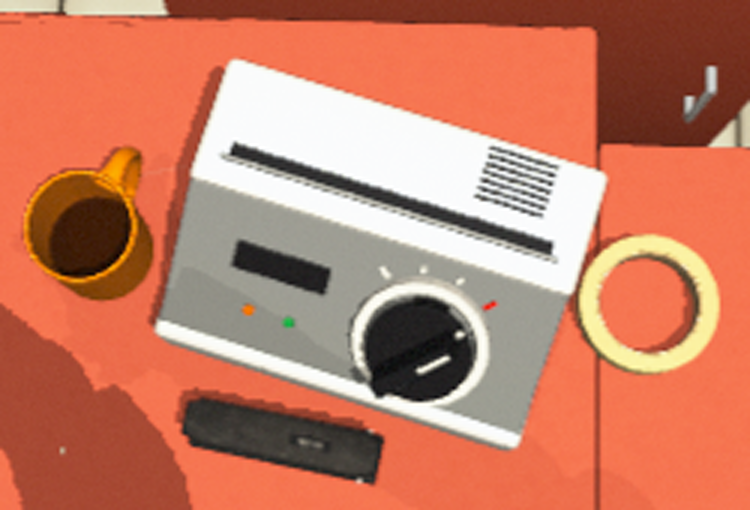

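Run:
```python
from h import *
a=dict(np.load('top0.npz'));b=dict(np.load('top6.npz'))
print({k:int((abs(a['img'][v0:v1,u0:u1].astype(int)-b['img'][v0:v1,u0:u1]).max(2)>60).sum()) for k,(u0,v0,u1,v1) in dict(mug=(203,155,253,212),tape=(392,186,441,236),st=(258,238,330,272)).items()})
finish_job()
```

```text
{'mug': 0, 'tape': 0, 'st': 43}
the job is handed in; nothing more can be done
```

The laminator is switched on: the dial points at the red mark, it has sprung out again, and the arm is clear of everything. I handed the job in at about 25 s of the 54 s allowed.

I gripped the bar and turned it clockwise until the torque began to climb at about 0.60 rad. I turned on to 0.65 rad, where it reached about 1.1 N m, still under the 1.8 N m limit. I then backed off to 0.57, pushed the dial in about 9 mm at about 9–10 N, and turned it under the stop to about 1.49. After that I drew it out, let go and retreated.

**Last checks**
- **Angle:** the top camera puts the dial at 1.486 rad, the side camera at about 1.47, and the tool angle at release was 1.49. The red mark is at 1.50.
- **Sprung out:** the skirt stood 26 mm out from the panel in the top view, which is its rest height. The side view read 28 mm.
- **Things left alone:** the mug and tape show no changed pixels between the first and last top views. The stapler area shows 43 changed pixels. I put these down to changed shadows, since the stapler sits at the same place in both pictures, but I did not check further.

**What disagreed**
- **TCP position:** the fingertips showed about 42 mm further back along the tool than the reported TCP implies. My first grasp closed on nothing above the bar; I corrected for this and it then held at 13 mm.
- **Tool angle:** holding the tool square to the panel was out of reach. I gripped the bar tilted about 0.5 rad along its length instead.

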